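# Put away the hardware and bring the bolt bin round

### The job

Sort the loose hardware on the black mat into the carousel on the workbench: the two steel bolts into the yellow bin and the wooden drawer knob into the blue bin. Then turn the carousel until the yellow bin faces squarely to the front, where the orange arrow on the stand points, and finish while firmly holding the carousel still there - do not let go of it. Leave the bottle, jar and can where they are.

Things in the scene. Friction and masses are not known exactly. Their poses are not given: they have to be found in the camera images.
- stand: Fixed white-painted base of the carousel: round plinth 20 mm high, with a block on one side, just clear of the disc's rim (146 to 200 mm from the centre, 50 mm wide, its top 42 mm high, level with the disc), marked with an orange arrow pointing outwards. Origin: centre of its underside, on the bench and on the turning axis. The front is its own -x direction, towards the block.
- carousel: Wooden disc, 280 mm in diameter, 18 mm thick, carrying three bins and three posts, 60 degrees apart in turn. Turns endlessly either way about the vertical through its origin (centre of its underside, 24 mm above the bench) and stays where left (friction 0.12 N m). Its -x axis points to the yellow bin; its yaw equals the stand's when that bin faces exactly front.
- yellow_bin (a point): centre of the inner floor of the yellow plastic bin, 46 mm above the bench, 85 mm from the turning axis. Each bin is open-topped, 85 mm wide (tangentially) by 75 mm (radially) outside, walls and floor 4 mm, rim 87 mm above the bench, 41 mm deep inside.
- blue_bin (a point): centre of the inner floor of the blue plastic bin, the same size, 120 degrees anticlockwise from the yellow one (seen from above). The red bin, not used, is the third.
- post_0 (a point): Centre of the top of one of three identical dark wooden posts for turning the disc: upright dowel 20 mm in diameter, 120 mm from the turning axis, midway between two bins, top 130 mm above the bench, 43 mm above the bin rims. Can be gripped from above. This one stands between yellow and blue.
- post_1 (a point): Centre of the top of one of three identical dark wooden posts for turning the disc: upright dowel 20 mm in diameter, 120 mm from the turning axis, midway between two bins, top 130 mm above the bench, 43 mm above the bin rims. Can be gripped from above. This one stands between blue and red.
- post_2 (a point): Centre of the top of one of three identical dark wooden posts for turning the disc: upright dowel 20 mm in diameter, 120 mm from the turning axis, midway between two bins, top 130 mm above the bench, 43 mm above the bin rims. Can be gripped from above. This one stands between red and yellow.
- mat: fixed black rubber mat, 200 by 230 mm, 4 mm thick, on which the hardware lies. Origin at the centre of its underside.
- bolt_a: the first of two alike: M12 steel bolt with nut, lying on the mat: 56 mm long along its x axis, shank 12 mm; hexagonal head (8 mm long, -x end) and nut (10 mm, near +x end), both 19 mm across flats; bare shank between them from x = -18 to +16 mm. Origin on its axis at mid-length, 9.5 mm above what it lies on. 60 to 98 g.
- bolt_b: the second of two alike: M12 steel bolt with nut, lying on the mat: 56 mm long along its x axis, shank 12 mm; hexagonal head (8 mm long, -x end) and nut (10 mm, near +x end), both 19 mm across flats; bare shank between them from x = -18 to +16 mm. Origin on its axis at mid-length, 9.5 mm above what it lies on. 60 to 98 g.
- knob: turned drawer knob of light wood, standing upright on the mat: 31 mm tall, foot 24 mm in diameter, widest 34 mm in diameter at 22 mm above the foot. Origin at the centre of its underside. 30 g.
- glue: bystander: yellow glue bottle with orange cap, 60 mm in diameter, 150 mm tall, origin at the centre of its underside
- jar: bystander: glass jar with steel lid, 66 mm in diameter, 85 mm tall, origin at the centre of its underside
- can: bystander: green can, 70 mm in diameter, 100 mm tall, origin at the centre of its underside

How it is judged:
By the outcome, as a careful person would: the job done as asked, in the order asked, and still so for the second after the job is handed in, while the arm keeps its last pose, push and grip.
It also fails if it takes over 72 s, if anything falls off the work surface, if the arm or the gripper's body presses on something with over 40 N, if the wrist force passes 120 N, or if a joint passes its speed limit or range.

### The arm

A 6-joint arm with a two-finger parallel gripper is mounted at the origin on the work surface. World frame = base frame: x ahead of the robot, y to its left, z up, the work surface at z = 0. Lengths are in m, angles in rad, forces in N, time in s.
With the tool pointing down it reaches from about 0.25 to 0.85 m from the base axis. Payload 12.5 kg.
Tool frame: the origin (TCP) lies between the finger pads; the fingertips stand 17 mm ahead of it and the grasp point (between the pads) lies 2 mm behind it (ctrl.tips_ahead is the distance from the TCP to the fingertips, in m); z points along the fingers, y is the line along which they close (so a half turn about z gives the same grasp; the last joint's range is limited). The gripper opens to 93 mm and grips with 3 to 60 N. Pads are 15 mm wide; open, the fingers measure 128 mm over their backs; the gripper's body (75 mm by 188 mm) begins 65 mm behind the grasp point.
Start: joints at [-1.302, 0.351, 1.652, -0, 1.139, -0.085], TCP at [0.191, -0.516, 0.236] pointing down, gripper open.
Joint ranges: [-2.75, 2.75], [-0.79, 2.1], [0.01, 2.65], [-1.57, 4.71], [0.07, 3.14], [-2.87, 2.87]. Speed limits (rad/s): [2.22, 2.22, 2.79, 3.14, 3.14, 3.14].

### API

Orientations are given as a unit quaternion [x, y, z, w].
In Python, from workcell import telemetry, eyes, sign_off, search_frame, ctrl gives the robot as it stands.
- The arm moves only by the tool apply_moves, never from a script. Its argument "series" is a list of rows, each a list of 3 entries, a list of its own where there are three numbers: the opening, from 0 (shut) to 1 (fully open), then the shift along the tool's x, y, z in units of 30 mm (1.0 is 30 mm), then the turn about the tool's z in units of 5 degrees (1.0 is 5 degrees). In form: [[fingers, [tx, ty, tz], roll], ...]. A call has 1 to 10 rows; each row is the pose to reach, as a shift and turn from the pose commanded when the call began, along the tool's axes at that moment; what a row does not reach only later rows make up. A row lasts 1/8 s, in which the tool goes at most 62.5 mm and 10.7 degrees, less where a joint would pass 70% of its speed; a pose out of reach is approached as far as the arm can. A call with a gripper value outside its range is refused whole. The fingers move at their own pace and stop on an object; "newtons" is the grip in N (left out, the last holds). Time passes only in rows, so rows that repeat a pose let the fingers close. It gives the time, the measured TCP pose, the force, the opening and the grip force at its end, in the units of the state.
- telemetry.get_state(): the state, without advancing time (a new reading comes with each control period).
- eyes.snapshot(name): name is "scene" or "top" or "wrist"; returns a dict with "image" (384x512x3 uint8, red, green, blue), "fov_y" (degrees; the focal length in pixels is half the picture's height over the tangent of half this angle, whatever the lens; pixels are square), "cx", "cy" (the principal point, pixels), "position" and "attitude" of the camera in the world. Camera axes: x right, y down, z forward; pixel columns grow to the right and rows downward; lengths in m; the calibration is good to about 2 mm. A picture is of the moment at which its call begins. There is no depth.
- sign_off(): hands the job in; it is judged then, once.
Trained networks look in the newest picture that a camera, given by its name, has taken for a name from the list of things; names that differ only in an ending like _2 or _b are one class to them, and where a whole thing is asked for, a point or a joint stands for the part that bears it (a point fixed in the world has none). Each returns a list of dicts, best first, with "score" (0 to 1); they miss things now and then, are a little off and sometimes report something else, mostly with a low value. They report only what shows in the picture. A call takes as long as a camera call.
- search_frame(camera, target): "at" ([x, y, z] in m, in world coordinates, good to about 4 mm: the middle of the surface that is visible of it).
The state is a dict: "time_s": time; "joint_pos": joint angles; "joint_velocities": joint speeds; "joint_efforts": joint torques, N m; "tcp_pos": TCP position; "tool_rot": TCP orientation; "ft_force": force on the tool from outside, world axes, zero at the start; "wrist_torque": the same for the moment, N m; "width": finger opening in m; "finger_force": force on a finger pad.
Only numpy, scipy, OpenCV 4.12 (cv2) and the standard library are available. Lean on these libraries where they do the work, as an engineer would, in place of code of your own. Each camera call takes 0.05 s, during which the arm holds its last target. There are 200 camera calls.

## Working session

There is one attempt and no reset: what is moved stays moved. The work goes in short steps, Python scripts to look and compute and a tool call to move; the robot and the scene stay as the last step left them, time stands still between calls to the robot, and variables do not carry over. Pictures are saved under pics/ and viewed, at most 10 in all, crops included, and the job is handed in when it is done.

Besides the shell and the picture viewer there is one more tool, called after "Call:" as name([rows], argument=value, ...), one row to a line, values as JSON. apply_moves: Moves the arm, as the interface text tells. Its arguments: {"type":"object","properties":{"series":{"type":"array"},"newtons":{"type":"number"}},"required":["series"]}

```bash
mkdir -p pics; ls
cat > h.py <<'E'
import numpy as np, cv2
from scipy.spatial.transform import Rotation as R
from workcell import telemetry, eyes, sign_off, search_frame, ctrl
def snap(c,fn=None):
    s=eyes.snapshot(c)
    if fn: cv2.imwrite('pics/'+fn,s['image'][:,:,::-1])
    return s
def cam(s):
    f=s['image'].shape[0]/2/np.tan(np.radians(s['fov_y'])/2)
    a=np.array(s['attitude'],float); M=R.from_quat(a).as_matrix() if a.size==4 else a.reshape(3,3)
    return f,M,np.array(s['position'])
def proj(s,p):
    f,M,c=cam(s); q=M.T@(np.array(p)-c); return np.array([s['cx']+f*q[0]/q[2],s['cy']+f*q[1]/q[2]])
def back(s,u,v,z):
    f,M,c=cam(s); d=M@np.array([(u-s['cx'])/f,(v-s['cy'])/f,1]); return c+d*(z-c[2])/d[2]
def rel(p,yaw_y=None):
    """shift in move units to bring TCP to world p; roll units to align tool y with world angle yaw_y (mod pi)"""
    st=telemetry.get_state(); M=R.from_quat(st['tool_rot']).as_matrix()
    t=M.T@(np.array(p)-st['tcp_pos'])/0.03; r=None
    if yaw_y is not None:
        d=np.array([np.cos(yaw_y),np.sin(yaw_y),0]); l=M.T@d; a=np.arctan2(-l[0],l[1]); a=(a+np.pi/2)%np.pi-np.pi/2; r=np.degrees(a)/5
    return t.round(2),r
E
python3 - <<'E'
from h import *
for c in ['top','scene']:
    s=snap(c,c+'0.png'); print(c,s['fov_y'],s['cx'],s['cy'],s['position'],s['attitude'])
    for t in ['stand','carousel','yellow_bin','blue_bin','post_0','mat','bolt_a','knob','glue','jar','can']:
        print(t,[(np.round(d['at'],3).tolist(),round(d['score'],2)) for d in search_frame(c,t)][:4])
st=telemetry.get_state();print({k:np.round(v,3) for k,v in st.items()},ctrl.tips_ahead,R.from_quat(st['tool_rot']).as_matrix().round(3))
E
```

```text
pics
top 54.73233657338162 251.6410905371698 190.7362049076674 [0.55841263 0.00772101 1.16716466] [ 0.70850896 -0.70520742  0.0207688  -0.01631581]
stand [([0.514, -0.182, 0.041], 0.81), ([0.519, -0.179, 0.042], 0.17)]
carousel [([0.521, -0.178, 0.038], 0.9)]
yellow_bin [([0.52, -0.18, 0.042], 0.93)]
blue_bin [([0.521, -0.178, 0.041], 0.81), ([0.52, -0.442, 0.099], 0.73), ([0.779, 0.006, 0.1], 0.65)]
post_0 [([0.521, -0.18, 0.04], 0.89), ([0.542, 0.185, 0.006], 0.44)]
mat [([0.54, 0.186, 0.003], 0.64)]
bolt_a [([0.487, 0.259, 0.02], 0.59)]
knob []
glue [([0.779, 0.006, 0.101], 0.57)]
jar [([0.529, 0.43, 0.085], 0.76)]
can [([0.522, -0.44, 0.098], 0.74)]
scene 53.79436628295815 250.3829079435174 196.39875119444028 [ 1.31251756 -0.08671228  1.17551424] [ 0.71513489  0.63645469 -0.18626086 -0.22093984]
stand [([0.538, -0.178, 0.048], 0.74), ([0.495, 0.256, 0.021], 0.64)]
carousel [([0.539, -0.177, 0.045], 0.64)]
yellow_bin [([0.545, -0.181, 0.045], 0.56)]
blue_bin [([0.543, -0.181, 0.044], 0.96)]
post_0 [([0.542, -0.18, 0.047], 0.67), ([0.551, 0.181, 0.004], 0.35), ([0.542, 0.434, 0.06], 0.18)]
mat [([0.548, 0.184, 0.001], 0.59)]
bolt_a []
knob [([0.599, 0.177, 0.032], 0.64), ([0.54, -0.444, 0.085], 0.41)]
glue [([0.812, -0.003, 0.101], 0.78)]
jar [([0.54, 0.433, 0.061], 0.7)]
can [([0.541, -0.442, 0.082], 0.66)]
{'time_s': np.float64(1.2), 'joint_pos': array([-1.302,  0.351,  1.652, -0.   ,  1.139, -0.085]), 'joint_velocities': array([-0.001,  0.001, -0.002, -0.002,  0.001,  0.001]), 'joint_efforts': array([ 1.0000e-03, -4.9725e+01, -2.8549e+01,  7.0000e-02,  2.2000e-02,
       -0.0000e+00]), 'tcp_pos': array([ 0.191, -0.516,  0.236]), 'tool_rot': array([ 0.984,  0.176, -0.   , -0.   ]), 'ft_force': array([0.462, 0.127, 0.211]), 'wrist_torque': array([ 0.036,  0.03 , -0.023]), 'finger_force': np.float64(0.0), 'width': np.float64(0.093)} 0.017 [[ 0.938  0.346 -0.   ]
 [ 0.346 -0.938  0.   ]
 [-0.    -0.    -1.   ]]
```

```bash
python3 -c "
import cv2
a=cv2.imread('pics/top0.png');cv2.imwrite('pics/top0b.png',cv2.resize(a,(800,600),interpolation=cv2.INTER_CUBIC))"
```

```text
(no output)
```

View pics/top0b.png

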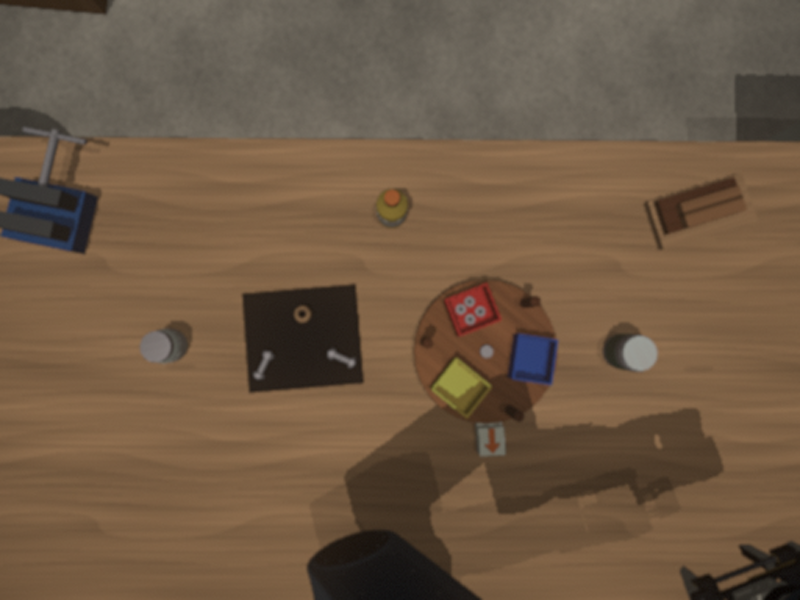

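View pics/scene0.png

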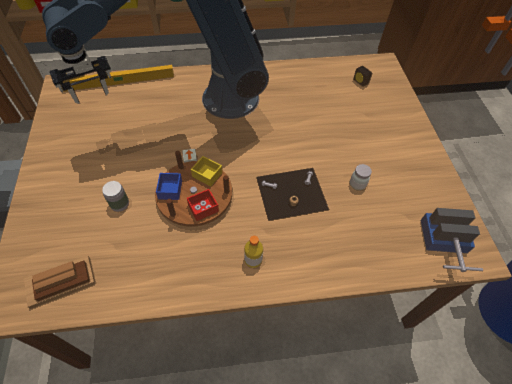

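```bash
cat >> h.py <<'E'
def seg(s,lo,hi,win=None,amin=8):
    """components (u,v,area,angle) in HSV range; win=(u0,v0,u1,v1)"""
    h=cv2.cvtColor(s['image'],cv2.COLOR_RGB2HSV); m=cv2.inRange(h,np.array(lo),np.array(hi))
    if win: k=np.zeros_like(m); k[win[1]:win[3],win[0]:win[2]]=1; m=m*k
    n,l,stt,c=cv2.connectedComponentsWithStats(m); o=[]
    for i in range(1,n):
        if stt[i,4]>=amin:
            v,u=np.nonzero(l==i); w,V=np.linalg.eigh(np.cov(np.c_[u,v].T.astype(float))); o.append((c[i][0],c[i][1],stt[i,4],V[:,1],np.sqrt(w)))
    return sorted(o,key=lambda x:-x[2])
E
python3 - <<'E'
from h import *
s=snap('top')
def show(n,L,z):
    for u,v,a,d,w in L[:4]:
        p=back(s,u,v,z);q=back(s,u+d[0],v+d[1],z)-p
        print(n,round(u,1),round(v,1),a,p.round(3)[:2],'axis deg',round(np.degrees(np.arctan2(q[1],q[0]))%180,1),w.round(1))
show('yel',seg(s,(22,110,60),(34,255,255),(260,170,360,280)),.06)
show('blue',seg(s,(105,120,40),(130,255,255),(260,170,370,280)),.06)
show('red',seg(s,(0,170,60),(5,255,255),(260,170,370,280)),.06)
show('orange',seg(s,(0,120,100),(15,255,255),(300,265,330,300)),.042)
W=(160,185,228,245)
show('bolt',seg(s,(0,0,80),(180,90,255),W),.0135)
show('knob',seg(s,(8,80,70),(25,255,255),W),.03)
show('white',seg(s,(0,0,110),(180,70,255),(300,200,325,240)),.045)
print(rel([.42,-.10,.30]),rel([.50,.18,.3],np.pi/2))
E
```

```text
yel 294.0 246.8 771 [ 0.451 -0.125] axis deg 54.1 [7.8 8.4]
blue 339.3 228.2 531 [ 0.506 -0.261] axis deg 161.2 [5.9 7.5]
red 302.8 197.2 474 [ 0.598 -0.152] axis deg 115.3 [8.4 9.9]
orange 314.5 282.3 55 [ 0.343 -0.189] axis deg 5.7 [1.4 3.9]
bolt 167.8 233.3 84 [0.486 0.259] axis deg 156.1 [1.4 5.8]
bolt 217.8 228.9 78 [0.5   0.105] axis deg 66.4 [1.3 5.5]
knob 193.0 200.9 80 [0.586 0.18 ] axis deg 50.0 [2.9 3. ]
knob 170.7 185.6 54 [0.633 0.249] axis deg 92.8 [0.6 8. ]
white 311.3 224.7 52 [ 0.516 -0.18 ] axis deg 134.9 [2.  2.1]
white 301.4 204.1 17 [ 0.578 -0.15 ] axis deg 178.1 [1.1 2. ]
white 306.8 200.5 8 [ 0.589 -0.166] axis deg 94.5 [0.5 1.5]
(array([ 11.98, -10.35,  -2.15]), None) (array([ 17.71, -18.19,  -2.15]), np.float64(4.054603063833417))
```

Call:
apply_moves([
  [1, [1.4, -1.4, -2], 0.3],
  [1, [2.8, -2.9, -2.1], 0.6],
  [1, [4.2, -4.3, -2.1], 1],
  [1, [5.6, -5.8, -2.1], 1.3],
  [1, [7, -7.2, -2.1], 1.6],
  [1, [8.4, -8.6, -2.1], 2],
  [1, [9.8, -10, -2.1], 2.3],
  [1, [11.2, -11.5, -2.1], 2.6],
  [1, [12.6, -13, -2.1], 3],
  [1, [14, -14.4, -2.1], 3.4],
])

```text
time_s: 2.5
tcp_pos: [0.4353, 0.037, 0.299]
tool_rot: [1.0, 0.028, 0.0, 0.0]
ft_force: [1.2, 0.2, 0.2]
width: 0.0928
finger_force: 0.0
```

Run:
```python
from h import *
st=telemetry.get_state();print(st['time_s'],st['tcp_pos'],st['joint_pos'].round(2) if hasattr(st['joint_pos'],'round') else st['joint_pos'])
print(rel([.49,.18,.3],np.pi/2)); s=snap('wrist','w0.png')
f,M,c=cam(s);T=R.from_quat(st['tool_rot']).as_matrix();print('cam in tool',T.T@(c-st['tcp_pos']),(T.T@M).round(3),s['fov_y'])
```

```text
2.5 [0.43534261 0.03704568 0.29896072] [-0.02  0.07  1.84 -0.    1.23  1.49]
(array([ 2.09, -4.65, -0.03]), np.float64(0.6462179985856581))
cam in tool [ 0.07506096  0.00040948 -0.14839583] [[ 0.001 -0.963 -0.269]
 [ 1.     0.001  0.001]
 [-0.    -0.269  0.963]] 66.46462062707197
```

Call:
apply_moves([
  [1, [0.7, -1.5, 0], 0.2],
  [1, [1.4, -3, 0], 0.4],
  [1, [2.1, -4.6, 0], 0.6],
  [1, [2.1, -4.6, 0], 0.6],
  [1, [2.1, -4.6, 0], 0.6],
])

```text
time_s: 3.18
tcp_pos: [0.4896, 0.1758, 0.2984]
tool_rot: [1.0, 0.003, -0.0, 0.0]
ft_force: [-0.0, 0.4, 0.3]
width: 0.0931
finger_force: 0.0
```

Run:
```python
from h import *
s=snap('wrist','w1.png')
for p in ([.486,.259,.0135],[.5,.105,.0135],[.586,.18,.02]): print(proj(s,p).round(0))
for t in ['bolt_a','knob']: print(t,[(np.round(d['at'],3).tolist(),round(d['score'],2)) for d in search_frame('wrist',t)])
```

```text
[197. 164.]
[301. 155.]
[250.  93.]
bolt_a [([0.485, 0.257, 0.017], 0.65), ([0.504, 0.1, 0.02], 0.56), ([0.52, -0.11, 0.045], 0.19)]
knob [([0.588, 0.178, 0.034], 0.84), ([0.508, -0.107, 0.044], 0.39)]
```

View pics/w1.png

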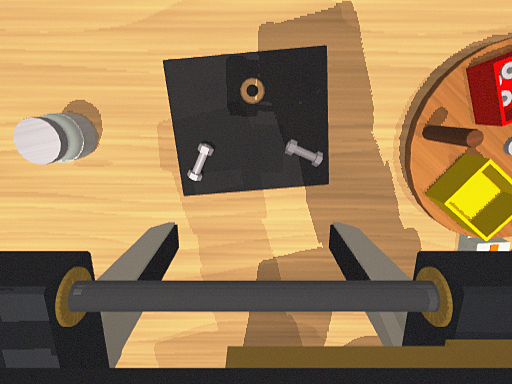

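Run:
```python
from h import *
s=snap('wrist')
def show(n,L,z):
    for u,v,a,d,w in L[:4]:
        p=back(s,u,v,z);q=back(s,u+d[0],v+d[1],z)-p;an=np.arctan2(q[1],q[0])
        print(n,round(u,1),round(v,1),a,p.round(4)[:2],'axis',round(np.degrees(an)%180,1),w.round(1),rel([*p[:2],.0135],an+np.pi/2))
show('bolt',seg(s,(0,0,90),(180,70,255),(180,100,326,185)),.013)
show('knob',seg(s,(8,80,70),(25,255,255),(220,70,290,115)),.029)
print(rel([.4877,.1,0.15]))
```

```text
bolt 199.5 161.9 410 [0.4888 0.2554] axis 155.3 [ 3.6 11.9] (array([-0.03, -2.67,  9.51]), np.float64(4.971531197040562))
bolt 302.9 152.6 408 [0.5033 0.1013] axis 66.6 [ 3.5 11.9] (array([0.44, 2.47, 9.51]), np.float64(-13.286327397068495))
knob 251.5 90.7 399 [0.5892 0.1778] axis 176.5 [6.6 7.2] (array([ 3.31, -0.07,  9.51]), np.float64(0.7389452227380316))
(array([-0.08,  2.51,  4.96]), None)
```

Call:
apply_moves([
  [0.6, [0, -0.9, 1.6], 2],
  [0.6, [0, -1.8, 3.2], 4],
  [0.6, [0, -2.67, 4.8], 5],
  [0.6, [0, -2.67, 6.4], 5],
  [0.6, [0, -2.67, 7.8], 5],
  [0.6, [0, -2.67, 7.8], 5],
  [0.6, [0, -2.67, 7.8], 5],
])

```text
time_s: 4.25
tcp_pos: [0.4905, 0.2563, 0.0663]
tool_rot: [0.977, -0.214, 0.001, -0.001]
ft_force: [0.2, 0.1, 0.5]
width: 0.0558
finger_force: 0.0
```

Run:
```python
from h import *
print(rel([.4888,.2554,.0225],np.radians(245.3)))
s=snap('wrist','w2.png')
for u,v,a,d,w in seg(s,(0,0,110),(180,60,255),(100,100,400,384),60)[:5]:
    p=back(s,u,v,.0135);q=back(s,u+d[0],v+d[1],.0135)-p;an=np.arctan2(q[1],q[0])
    print(round(u,1),round(v,1),a,p.round(4)[:2],'axis',round(np.degrees(an)%180,1),w.round(1),rel([*p[:2],.0225],an+np.pi/2))
```

```text
(array([-0.04,  0.05,  1.46]), np.float64(-0.01170304515806287))
255.5 217.6 1631 [0.4889 0.2551] axis 155.3 [ 7.  23.7] (array([-0.04,  0.07,  1.47]), np.float64(-0.014947920890052788))
328.3 253.3 1590 [0.4397 0.217 ] axis 8.4 [ 7.2 18.2] (array([-0.99,  1.91,  1.47]), np.float64(-6.621831315406555))
178.4 253.7 1559 [0.4868 0.3204] axis 122.0 [ 7.2 17.9] (array([-1.01, -1.88,  1.48]), np.float64(6.645630332870214))
336.3 326.1 623 [0.3755 0.2344] axis 168.2 [5.7 9.6] (array([-3.18,  2.28,  1.46]), np.float64(-2.591316909338946))
170.4 326.2 605 [0.4319 0.3578] axis 143.0 [5.5 9.7] (array([-3.2 , -2.24,  1.47]), np.float64(2.4564793570470695))
```

View pics/w2.png

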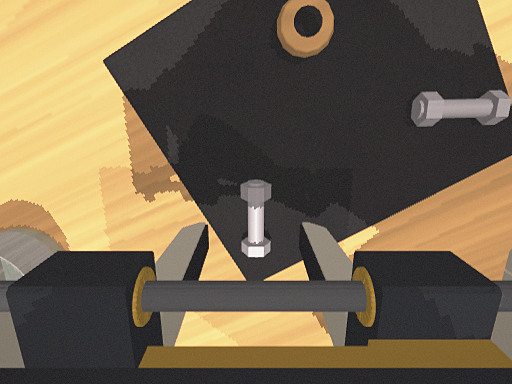

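Call:
apply_moves([
  [0.6, [-0.04, 0.06, 0.8], 0],
  [0.6, [-0.04, 0.06, 1.45], 0],
  [0.6, [-0.04, 0.06, 1.45], 0],
  [0, [-0.04, 0.06, 1.45], 0],
  [0, [-0.04, 0.06, 1.45], 0],
  [0, [-0.04, 0.06, 1.45], 0],
  [0, [-0.04, 0.06, 1.45], 0],
  [0, [-0.04, 0.06, 1.45], 0],
], newtons=30)

```text
time_s: 5.3
tcp_pos: [0.4878, 0.2552, 0.0213]
tool_rot: [0.977, -0.214, 0.0, -0.0]
ft_force: [-0.2, -0.1, 3.4]
width: 0.0111
finger_force: 30.4
```

Run:
```python
from h import *
print(rel([.451,-.125,.25],np.radians(230.)),rel([.4878,.2552,.25]))
```

```text
(array([ 4.19, 12.02, -7.62]), np.float64(3.0546349595970836)) (array([ 0.  , -0.  , -7.62]), None)
```

Call:
apply_moves([
  [0, [0, 0, -2], 0],
  [0, [0.2, 0.5, -4], 0],
  [0, [0.8, 2.2, -5.6], 0.5],
  [0, [1.5, 4.1, -7], 1],
  [0, [2.1, 6, -7.6], 1.5],
  [0, [2.8, 8, -7.6], 2],
  [0, [3.5, 10, -7.6], 2.5],
  [0, [4.19, 12, -7.6], 3],
  [0, [4.19, 12, -7.6], 3],
  [0, [4.19, 12, -7.6], 3],
])

```text
time_s: 6.55
tcp_pos: [0.4509, -0.1255, 0.2489]
tool_rot: [0.94, -0.341, -0.0, -0.0]
ft_force: [-0.7, 0.3, -0.8]
width: 0.0109
finger_force: 30.0
```

Run:
```python
from h import *
st=telemetry.get_state();print(st['width'],st['tcp_pos'],st['time_s'])
s=snap('wrist','w3.png')
for n,lo,hi in [('y',(22,110,60),(34,255,255)),('b',(105,120,40),(130,255,255)),('r',(0,170,60),(5,255,255))]:
  for u,v,a,d,w in seg(s,lo,hi,None,100)[:2]: print(n,round(u),round(v),a,back(s,u,v,.066).round(3))
for a in (140,260,20): 
  for rr,z in ((.085,.087),): print(a,proj(s,[.517+rr*np.cos(np.radians(a)),-.18+rr*np.sin(np.radians(a)),z]).round(0))
print(proj(s,[.517,-.18,.042]))
```

```text
0.01093411121159324 [ 0.45088616 -0.12546897  0.2489004 ] 6.55
y 254 172 4953 [ 0.454 -0.13   0.066]
y 439 144 901 [ 0.346 -0.31   0.066]
b 324 51 7661 [ 0.506 -0.267  0.066]
r 178 53 5865 [ 0.602 -0.15   0.066]
140 [253. 180.]
260 [329.  53.]
20 [177.  52.]
[252.96933718  99.90173565]
```

View pics/w3.png

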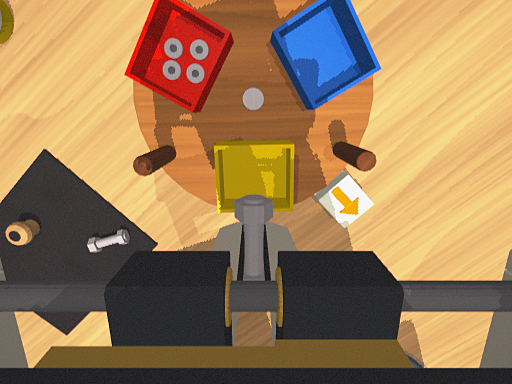

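Call:
apply_moves([
  [0, [0.03, -0.25, 1.8], 0],
  [0, [0.03, -0.25, 3.6], 0],
  [0, [0.03, -0.25, 4.9], 0],
  [0, [0.03, -0.25, 5.7], 0],
  [0, [0.03, -0.25, 5.7], 0],
  [0, [0.03, -0.25, 5.7], 0],
])

```text
time_s: 7.35
tcp_pos: [0.4574, -0.1187, 0.0791]
tool_rot: [0.941, -0.339, 0.001, -0.0]
ft_force: [-0.2, 0.5, 0.2]
width: 0.011
finger_force: 30.0
```

Call:
apply_moves([
  [0.24, [0, 0, 0], 0],
  [0.24, [0, 0, 0], 0],
  [0.24, [0, 0, 0], 0],
  [0.24, [0, 0, 0], 0],
  [0.24, [0, 0, -1], 0],
  [0.24, [0, 0, -2.8], 0],
  [0.24, [0, 0, -4.5], 0],
  [0.24, [0, 0, -5.7], 0],
  [0.24, [0, 0, -5.7], 0],
])

```text
time_s: 8.48
tcp_pos: [0.4577, -0.1196, 0.2515]
tool_rot: [0.94, -0.34, 0.002, 0.0]
ft_force: [0.4, 1.0, -0.4]
width: 0.0222
finger_force: 0.0
```

Run:
```python
from h import *
s=snap('wrist','w4.png'); cv2.imwrite('pics/w4c.png',s['image'][100:250,150:400,::-1])
print(rel([.5033,.1013,.07],np.radians(156.6)))
```

```text
(array([-3.52, -6.64,  5.99]), np.float64(14.734276631655646))
```

View pics/w4c.png

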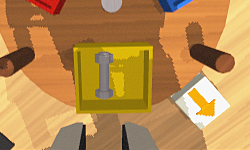

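Run:
```python
from h import *
print(np.round(telemetry.get_state()['joint_pos'],2))
```

```text
[-0.35  0.19  1.83 -0.    1.12  1.91]
```

Call:
apply_moves([
  [0.6, [-0.4, -0.7, 0], -2.1],
  [0.6, [-0.8, -1.4, 0], -4.2],
  [0.6, [-1.2, -2.1, 0], -6.3],
  [0.6, [-1.6, -2.8, 0], -8.4],
  [0.6, [-2, -3.5, 0.5], -10.5],
  [0.6, [-2.4, -4.3, 1.2], -12.6],
  [0.6, [-2.8, -5.1, 2], -14.7],
  [0.6, [-3.2, -5.9, 3], -16.8],
  [0.6, [-3.5, -6.6, 4], -18.9],
  [0.6, [-3.52, -6.64, 5], -21],
])

```text
time_s: 9.78
tcp_pos: [0.502, 0.1026, 0.0966]
tool_rot: [0.84, 0.542, -0.001, -0.001]
ft_force: [0.5, -0.5, 0.5]
width: 0.0561
finger_force: 0.0
```

Call:
apply_moves([
  [0.6, [0, 0, 0.7], -0.27],
  [0.6, [0, 0, 0.7], -0.27],
  [0.6, [0, 0, 0.7], -0.27],
])

```text
time_s: 10.15
tcp_pos: [0.5028, 0.1014, 0.0782]
tool_rot: [0.836, 0.549, -0.0, -0.0]
ft_force: [0.3, -0.5, 0.5]
width: 0.0554
finger_force: 0.0
```

Run:
```python
from h import *
print(rel([.5033,.1013,.0225],np.radians(156.6)))
s=snap('wrist','w5.png')
for u,v,a,d,w in seg(s,(0,0,80),(180,60,255),(215,150,300,300),60)[:4]:
    p=back(s,u,v,.0135);q=back(s,u+d[0],v+d[1],.0135)-p;an=np.arctan2(q[1],q[0])
    print(round(u,1),round(v,1),a,p.round(4)[:2],'axis',round(np.degrees(an)%180,1),w.round(1),rel([*p[:2],.0225],an+np.pi/2))
```

```text
(array([0.  , 0.02, 1.86]), np.float64(-0.005246616794466309))
252.9 208.9 1517 [0.5032 0.1021] axis 66.4 [ 6.7 22.9] (array([ 0.02, -0.01,  1.87]), np.float64(0.03565526563466508))
257.0 294.4 842 [0.4763 0.0312] axis 156.4 [ 3.1 24.4] (array([-2.5 ,  0.11,  1.87]), np.float64(-17.968539491490397))
```

Call:
apply_moves([
  [0.6, [0.01, 0, 1], 0],
  [0.6, [0.01, 0, 1.82], 0],
  [0.6, [0.01, 0, 1.82], 0],
  [0, [0.01, 0, 1.82], 0],
  [0, [0.01, 0, 1.82], 0],
  [0, [0.01, 0, 1.82], 0],
  [0, [0.01, 0, 1.82], 0],
  [0, [0.01, 0, 1.82], 0],
])

```text
time_s: 11.2
tcp_pos: [0.503, 0.1018, 0.0236]
tool_rot: [0.836, 0.549, 0.0, 0.0]
ft_force: [-0.7, -0.2, 1.7]
width: 0.0108
finger_force: 30.1
```

Run:
```python
from h import *
st=telemetry.get_state();print(st['width'],st['finger_force'],st['tcp_pos'])
n=np.radians(50); c=np.array([.517-.0850*np.cos(np.radians(40)),-.18+.085*np.sin(np.radians(40)),0])
for o in (-.01,.01): print(rel(c+[o*np.cos(n),o*np.sin(n),.25],np.radians(50)))
```

```text
0.010782152375536631 30.055612921714783 [0.50298584 0.10179078 0.02361988]
(array([-7.95,  1.35, -7.55]), np.float64(-14.676017800112863))
(array([-7.31,  1.54, -7.55]), np.float64(-14.676017800112863))
```

Call:
apply_moves([
  [0, [0, 0, -2], 0],
  [0, [0, 0, -4], -1.5],
  [0, [-0.8, 0.1, -5.6], -3.5],
  [0, [-2, 0.3, -7], -5.5],
  [0, [-3.3, 0.5, -7.5], -7.5],
  [0, [-4.6, 0.7, -7.5], -9.5],
  [0, [-5.9, 0.9, -7.5], -11.5],
  [0, [-7.2, 1.2, -7.5], -13.5],
  [0, [-7.95, 1.35, -7.5], -14.7],
  [0, [-7.95, 1.35, -7.5], -14.7],
])

```text
time_s: 12.45
tcp_pos: [0.4451, -0.1341, 0.2484]
tool_rot: [0.342, 0.94, -0.0, -0.0]
ft_force: [-0.3, 1.0, 0.3]
width: 0.0112
finger_force: 30.0
```

Run:
```python
from h import *
n=np.radians(50); c=np.array([.517-.0850*np.cos(np.radians(40)),-.18+.085*np.sin(np.radians(40)),0])
print(rel(c+[-.009*np.cos(n),-.009*np.sin(n),.09],n))
```

```text
(array([0.01, 0.07, 5.28]), np.float64(-0.002324740754728296))
```

Call:
apply_moves([
  [0, [0.01, 0.05, 1.8], 0],
  [0, [0.01, 0.05, 3.6], 0],
  [0, [0.01, 0.05, 4.8], 0],
  [0, [0.01, 0.05, 5.3], 0],
  [0, [0.01, 0.05, 5.3], 0],
  [0.22, [0.01, 0.05, 5.3], 0],
  [0.22, [0.01, 0.05, 5.3], 0],
  [0.22, [0.01, 0.05, 5.3], 0],
  [0.22, [0.01, 0.05, 4.3], 0],
  [0.22, [0.01, 0.05, 2.5], 0],
])

```text
time_s: 13.7
tcp_pos: [0.4454, -0.1316, 0.1737]
tool_rot: [0.341, 0.94, 0.0, -0.002]
ft_force: [-0.4, -0.5, -1.0]
width: 0.0202
finger_force: 0.0
```

Call:
apply_moves([
  [0.22, [0, 0, -1.5], 0],
  [0.22, [0, 0, -2.6], 0],
  [0.22, [0, 0, -2.6], 0],
  [0.22, [0, 0, -2.6], 0],
])

```text
time_s: 14.2
tcp_pos: [0.4459, -0.1317, 0.2509]
tool_rot: [0.341, 0.94, 0.0, -0.0]
ft_force: [0.8, 0.6, -1.0]
width: 0.0207
finger_force: 0.0
```

Run:
```python
from h import *
s=snap('wrist','w6.png');st=telemetry.get_state(); print(st['tcp_pos'],st['width'],st['joint_pos'])
print(rel([.5892,.1778,.09],np.pi/2))
```

```text
[ 0.44573917 -0.13169693  0.25056807] 0.021076927442397923 [-3.87497282e-01  1.78280886e-01  1.84271591e+00 -2.49993103e-07
  1.12223941e+00 -1.26215692e+00]
(array([ 2.94, 10.99,  5.35]), np.float64(-7.977132199287475))
```

View pics/w6.png

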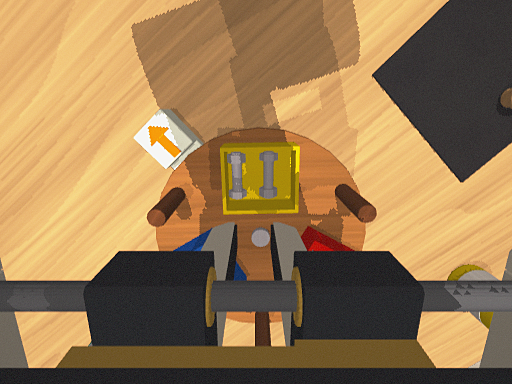

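Call:
apply_moves([
  [0.6, [0.3, 1.1, -0.3], 1.2],
  [0.6, [0.7, 2.6, -0.3], 2.8],
  [0.6, [1.1, 4.2, -0.3], 4.4],
  [0.6, [1.5, 5.8, 0], 6],
  [0.6, [1.9, 7.3, 0.8], 7.6],
  [0.6, [2.3, 8.7, 1.8], 9.2],
  [0.6, [2.7, 10, 3], 10.8],
  [0.6, [2.94, 10.99, 4.2], 12],
  [0.6, [2.94, 10.99, 5], 12],
  [0.6, [2.94, 10.99, 5], 12],
])

```text
time_s: 15.5
tcp_pos: [0.5883, 0.1775, 0.0986]
tool_rot: [0.765, 0.644, -0.002, -0.001]
ft_force: [-0.6, -0.5, 0.6]
width: 0.0553
finger_force: 0.0
```

Run:
```python
from h import *
print(rel([.5892,.1778,.024],np.radians(-10)))
s=snap('wrist','w7.png')
for u,v,a,d,w in seg(s,(5,70,60),(25,255,255),(190,130,330,250),60)[:3]: print(u,v,a,back(s,u,v,.029).round(4),w)
print([(np.round(d['at'],4).tolist(),round(d['score'],2)) for d in search_frame('wrist','knob')][:2])
cv2.imwrite('pics/w7c.png',s['image'][100:300,130:380,::-1])
```

```text
(array([0.02, 0.04, 2.49]), np.float64(0.029883354949282754))
319.94036970781156 168.654740608229 1677 [0.6432 0.1995 0.029 ] [ 5.73835551 26.93314217]
254.29470802919707 203.93795620437956 1096 [0.5896 0.1802 0.029 ] [11.25951579 11.54443899]
[([0.5914, 0.1848, 0.0346], 0.72)]
```

View pics/w7c.png

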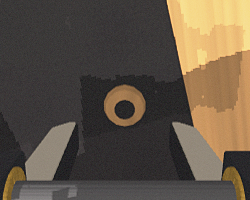

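Run:
```python
from h import *
print(rel([.5895,.1792,.024],np.radians(-10)))
```

```text
(array([ 0.06, -0.02,  2.59]), np.float64(0.021346139663044352))
```

Call:
apply_moves([
  [0.6, [0.05, 0, 1.3], 0],
  [0.6, [0.05, 0, 2.5], 0],
  [0.6, [0.05, 0, 2.5], 0],
  [0, [0.05, 0, 2.5], 0],
  [0, [0.05, 0, 2.5], 0],
  [0, [0.05, 0, 2.5], 0],
  [0, [0.05, 0, 2.5], 0],
  [0, [0.05, 0, 2.5], 0],
], newtons=20)

```text
time_s: 16.6
tcp_pos: [0.5909, 0.1793, 0.0279]
tool_rot: [0.765, 0.644, 0.001, 0.0]
ft_force: [-1.2, -0.5, 7.8]
width: 0.0321
finger_force: 20.0
```

Run:
```python
from h import *
st=telemetry.get_state();print(st['width'],st['finger_force'],st['tcp_pos'])
a=np.radians(260);print(rel([.517+.085*np.cos(a),-.18+.085*np.sin(a),.25],np.radians(-10)))
```

```text
0.03208654860492433 20.001002177596092 [0.59088319 0.17932055 0.02789826]
(array([-15.05,  -0.37,  -7.41]), np.float64(0.02436124802470325))
```

Call:
apply_moves([
  [0, [0, 0, -0.5], 0],
  [0, [0, 0, -1.5], 0],
  [0, [0, 0, -3], 0],
  [0, [0, 0, -3], 0],
])

```text
time_s: 17.1
tcp_pos: [0.5921, 0.1796, 0.1209]
tool_rot: [0.765, 0.644, 0.003, 0.002]
ft_force: [-0.2, -0.3, -0.6]
width: 0.0318
finger_force: 20.0
```

Held. Carry to the blue bin.

Call:
apply_moves([
  [0, [-1, 0, -2], 0],
  [0, [-2.6, 0, -3.6], 0],
  [0, [-4.4, -0.1, -4.4], 0],
  [0, [-6.2, -0.1, -4.4], 0],
  [0, [-8, -0.2, -4.4], 0],
  [0, [-9.8, -0.2, -4.4], 0],
  [0, [-11.6, -0.3, -4.4], 0],
  [0, [-13.4, -0.3, -4.4], 0],
  [0, [-15.05, -0.37, -4.4], 0],
  [0, [-15.05, -0.37, -4.4], 0],
])

```text
time_s: 18.35
tcp_pos: [0.5007, -0.2662, 0.2481]
tool_rot: [0.767, 0.642, -0.0, -0.0]
ft_force: [-0.3, 0.7, 0.3]
width: 0.0317
finger_force: 20.0
```

Run:
```python
from h import *
st=telemetry.get_state();print(st['width'],st['tcp_pos'])
s=snap('wrist','w8.png')
for n,lo,hi in [('b',(105,120,40),(130,255,255))]:
  for u,v,a,d,w in seg(s,lo,hi,None,100)[:2]: print(n,round(u),round(v),a,back(s,u,v,.066).round(3))
a=np.radians(260);print(rel([.517+.085*np.cos(a),-.18+.085*np.sin(a),.08],np.radians(-10)))
```

```text
0.03166823525702622 [ 0.5007177  -0.26621123  0.24808373]
b 257 174 5501 [ 0.506 -0.265  0.066]
(array([0.03, 0.03, 5.6 ]), np.float64(-0.0029144153827015897))
```

View pics/w8.png

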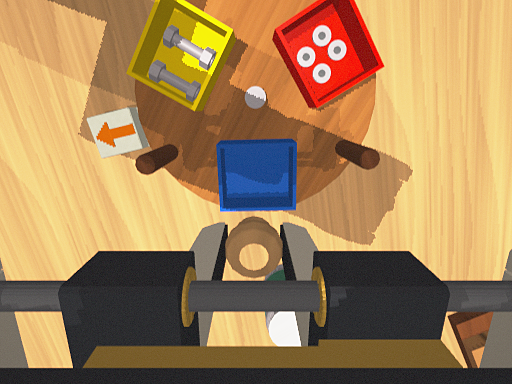

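Call:
apply_moves([
  [0, [0.03, 0.1, 1.8], 0],
  [0, [0.03, 0.1, 3.6], 0],
  [0, [0.03, 0.1, 4.9], 0],
  [0, [0.03, 0.1, 5.4], 0],
  [0, [0.03, 0.1, 5.4], 0],
  [0, [0.03, 0.1, 5.4], 0],
])

```text
time_s: 19.15
tcp_pos: [0.5058, -0.2635, 0.0882]
tool_rot: [0.765, 0.644, 0.0, 0.001]
ft_force: [1.4, -0.4, 0.3]
width: 0.032
finger_force: 20.0
```

Call:
apply_moves([
  [0.385, [0, 0, 0], 0],
  [0.385, [0, 0, 0], 0],
  [0.385, [0, 0, 0], 0],
  [0.385, [0, 0, 0], 0],
  [0.385, [0, 0, -0.5], 0],
  [0.385, [0, 0, -1.5], 0],
  [0.385, [0, 0, -3.5], 0],
  [0.385, [0, 0, -5], 0],
  [0.385, [0, 0, -5], 0],
  [0.385, [0, 0, -5], 0],
])

```text
time_s: 20.4
tcp_pos: [0.5046, -0.2632, 0.2364]
tool_rot: [0.765, 0.644, -0.0, -0.0]
ft_force: [-0.2, -1.0, -0.6]
width: 0.0356
finger_force: 0.0
```

Run:
```python
from h import *
st=telemetry.get_state();print(st['width'],st['tcp_pos'],st['joint_pos'])
s=snap('wrist','w9.png')
t=snap('top','t9.png')
o=np.zeros((420,760,3),np.uint8); o[:250,:512]=s['image'][:250]; o[:160*2,512:752]=cv2.resize(t['image'][170:300,255:375],(240,320)) [:320]
cv2.imwrite('pics/m9.png',o[:,:,::-1])
```

```text
0.035631413699744326 [ 0.50460221 -0.26318042  0.23644142] [-5.62548918e-01  3.84668975e-01  1.60016266e+00  1.12714382e-05
  1.15709364e+00 -3.90102159e-01]
```

View pics/m9.png

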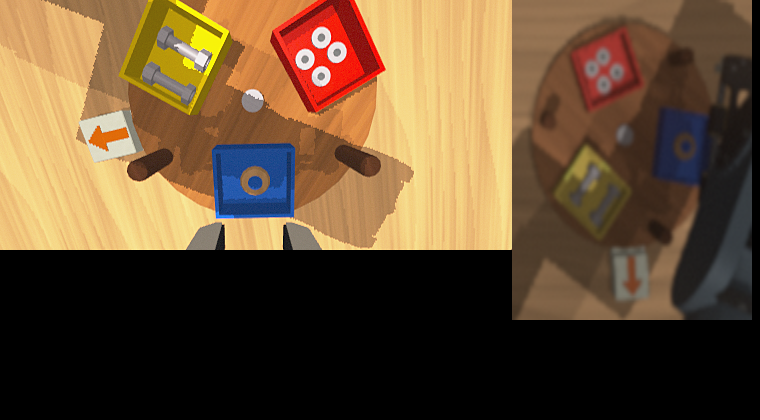

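```bash
cat >> h.py <<'E'
from scipy.optimize import minimize
K=4
def hullmask(s,lo,hi,near=None,close=3,amin=60):
    h=cv2.cvtColor(s['image'],cv2.COLOR_RGB2HSV); m=np.zeros(h.shape[:2],np.uint8)
    for l,g in zip(lo,hi): m|=cv2.inRange(h,np.array(l),np.array(g))
    m=cv2.morphologyEx(m,cv2.MORPH_OPEN,np.ones((2,2))); m=cv2.morphologyEx(m,cv2.MORPH_CLOSE,np.ones((close,close)))
    n,l,stt,c=cv2.connectedComponentsWithStats(m)
    i=min((i for i in range(1,n) if stt[i,4]>=amin),key=lambda i:np.hypot(*(c[i]-near)))
    ct,_=cv2.findContours((l==i).astype(np.uint8),0,2); p=cv2.convexHull(np.vstack(ct))
    o=np.zeros_like(m); cv2.fillConvexPoly(o,p,255); return o
def boxpoly(s,C,ang,r0,r1,w,z0,z1):
    e=np.array([np.cos(ang),np.sin(ang)]);t=np.array([-e[1],e[0]])
    P=[proj(s,[*(C+r*e+q*t),z]) for r in (r0,r1) for q in (-w/2,w/2) for z in (z0,z1)]
    return cv2.convexHull(np.array(P,np.float32))
def iou(s,mask,poly):
    o=np.zeros(mask.shape,np.uint8); cv2.fillConvexPoly(o,np.round(poly*16).astype(np.int32),255,cv2.LINE_AA,4)
    a=cv2.GaussianBlur(o,(5,5),1).astype(float);b=cv2.GaussianBlur(mask,(5,5),1).astype(float); return ((a-b)**2).sum()/65025/ (mask.sum()/255)
COL={'y':([(22,100,40)],[(36,255,255)],0),'b':([(105,100,30)],[(130,255,255)],120),'r':([(0,150,40),(174,150,40)],[(5,255,255),(180,255,255)],240)}
def fit(s,x0,bins='ybr',block=True,verbose=True):
    """x=[Cx,Cy,theta(yellow),phi(front)]"""
    x0=np.array(x0,float);ms={}
    for b in bins:
        lo,hi,d=COL[b];a=x0[2]+np.radians(d);ms[b]=hullmask(s,lo,hi,proj(s,[x0[0]+.085*np.cos(a),x0[1]+.085*np.sin(a),.066]))
    if block: ms['k']=hullmask(s,[(0,0,120),(5,100,80)],[(180,50,255),(16,255,255)],proj(s,[x0[0]+.173*np.cos(x0[3]),x0[1]+.173*np.sin(x0[3]),.042]),5)
    def parts(x):
        C=x[:2];o={b:iou(s,ms[b],boxpoly(s,C,x[2]+np.radians(COL[b][2]),.0475,.1225,.085,.042,.087)) for b in bins}
        if block: o['k']=iou(s,ms['k'],boxpoly(s,C,x[3],.146,.2,.05,0.0,.042))
        return o
    sc=np.array([.004,.004,.03,.03]);f=lambda d:sum(parts(x0+d*sc).values())
    best=minimize(f,np.zeros(4),method='Nelder-Mead',options=dict(initial_simplex=np.vstack([np.zeros(4),np.eye(4)]),xatol=.005,fatol=1e-5,maxiter=600))
    x=x0+best.x*sc
    if verbose: print('C',x[:2].round(4),'th',np.degrees(x[2]).round(2),'phi',np.degrees(x[3]).round(2),{k:round(v,3) for k,v in parts(x).items()})
    return x,ms
E
python3 - <<'E'
from h import *
s=snap('wrist'); x0=[.517,-.18,np.radians(140),np.radians(182)]
fit(s,x0);fit(s,x0,'yb');fit(s,x0,'br')
t=snap('top'); fit(t,x0,'yr')
E
```

```text
C [ 0.5189 -0.1814] th 141.27 phi 258.52 {'y': np.float64(0.003), 'b': np.float64(0.01), 'r': np.float64(0.004), 'k': np.float64(3.035)}
C [ 0.5192 -0.1819] th 141.35 phi 256.79 {'y': np.float64(0.001), 'b': np.float64(0.008), 'k': np.float64(3.035)}
C [ 0.5185 -0.1821] th 141.72 phi 261.48 {'b': np.float64(0.007), 'r': np.float64(0.004), 'k': np.float64(3.034)}
C [ 0.5148 -0.181 ] th 140.1 phi 183.96 {'y': np.float64(0.186), 'r': np.float64(0.014), 'k': np.float64(2.006)}
```

Run:
```python
from h import *
s=snap('wrist'); h=cv2.cvtColor(s['image'],cv2.COLOR_RGB2HSV)
print(proj(s,[.519-.173,-.182-.005,.042]))
for v in range(105,165,5): print(v,[tuple(h[v,u].tolist()) for u in range(70,155,8)])
```

```text
[105.73985537 133.16154732]
105 [(20, 126, 242), (22, 111, 245), (16, 130, 180), (16, 133, 177), (14, 127, 179), (16, 132, 188), (15, 136, 199), (15, 131, 194), (13, 168, 129), (13, 171, 119), (14, 165, 124)]
110 [(19, 121, 240), (22, 117, 245), (15, 132, 188), (15, 131, 181), (14, 132, 180), (15, 134, 179), (15, 128, 182), (15, 93, 154), (12, 157, 128), (12, 162, 124), (13, 159, 128)]
115 [(20, 120, 244), (21, 116, 244), (16, 133, 199), (15, 132, 184), (21, 51, 144), (29, 27, 223), (25, 28, 224), (30, 30, 134), (13, 163, 116), (13, 160, 123), (13, 162, 121)]
120 [(21, 120, 244), (20, 126, 244), (33, 25, 226), (26, 29, 221), (26, 33, 221), (28, 29, 221), (28, 31, 221), (24, 30, 127), (12, 164, 121), (12, 158, 121), (13, 159, 120)]
125 [(20, 118, 244), (20, 126, 249), (26, 27, 221), (30, 24, 220), (29, 26, 219), (26, 31, 221), (28, 28, 221), (25, 29, 214), (12, 171, 145), (14, 165, 130), (12, 161, 128)]
130 [(18, 129, 238), (13, 133, 165), (27, 26, 223), (39, 26, 227), (37, 23, 228), (20, 42, 217), (13, 255, 225), (11, 226, 201), (38, 22, 138), (13, 165, 153), (13, 169, 122)]
135 [(18
[... 348 characters left out ...]
145 [(18, 124, 241), (19, 126, 242), (20, 124, 250), (13, 89, 226), (13, 244, 224), (28, 27, 223), (26, 27, 223), (25, 29, 226), (25, 30, 153), (13, 182, 154), (14, 177, 160)]
150 [(20, 124, 242), (20, 121, 243), (20, 117, 244), (26, 29, 221), (41, 19, 229), (30, 26, 222), (26, 27, 223), (26, 26, 223), (27, 26, 224), (20, 45, 143), (13, 168, 161)]
155 [(18, 130, 235), (18, 125, 239), (20, 120, 242), (25, 29, 225), (27, 24, 224), (26, 28, 224), (28, 21, 227), (17, 56, 195), (14, 133, 198), (15, 136, 195), (13, 160, 62)]
160 [(18, 126, 240), (17, 125, 235), (19, 123, 241), (30, 17, 225), (32, 24, 203), (20, 129, 247), (18, 124, 245), (16, 136, 201), (15, 136, 107), (10, 137, 69), (9, 129, 69)]
```

```bash
sed -i "s/\[(0,0,120),(5,100,80)\],\[(180,50,255),(16,255,255)\]/[(0,0,90),(5,205,80)],[(180,70,255),(18,255,255)]/" h.py
python3 - <<'E'
from h import *
s=snap('wrist'); x0=[.517,-.18,np.radians(140),np.radians(182)]
x,_=fit(s,x0);fit(s,x0,'yb');fit(s,x0,'br')
t=snap('top'); fit(t,x0,'yr')
x=np.array(x);C=x[:2]
a=x[2]-np.pi/3; p=C+.12*np.array([np.cos(a),np.sin(a)]); print('post2',p,np.degrees(a))
for y in (a+np.pi/2,a): print(rel([*p,.22],y))
E
```

```text
C [ 0.5187 -0.182 ] th 141.3 phi 183.59 {'y': np.float64(0.003), 'b': np.float64(0.01), 'r': np.float64(0.004), 'k': np.float64(0.098)}
C [ 0.5189 -0.182 ] th 141.18 phi 183.62 {'y': np.float64(0.002), 'b': np.float64(0.01), 'k': np.float64(0.098)}
C [ 0.5187 -0.1819] th 141.5 phi 183.64 {'b': np.float64(0.01), 'r': np.float64(0.003), 'k': np.float64(0.098)}
C [ 0.5144 -0.1813] th 140.56 phi 184.0 {'y': np.float64(0.161), 'r': np.float64(0.013), 'k': np.float64(0.059)}
post2 [ 0.53687483 -0.06337345] 81.29666108233214
(array([ 6.75, -0.09,  0.54]), np.float64(-0.23544324144563245))
(array([ 6.75, -0.09,  0.54]), np.float64(17.764561446653506))
```

Call:
apply_moves([
  [0.6, [0.7, 0, 0], -2],
  [0.6, [1.4, 0, 0], -4],
  [0.6, [2.1, 0, 0], -6],
  [0.6, [2.9, 0, 0], -8],
  [0.6, [3.7, -0.05, 0.1], -10],
  [0.6, [4.5, -0.05, 0.2], -12],
  [0.6, [5.3, -0.09, 0.3], -14],
  [0.6, [6.1, -0.09, 0.5], -16],
  [0.6, [6.75, -0.09, 0.5], -18.2],
  [0.6, [6.75, -0.09, 0.5], -18.2],
])

```text
time_s: 22.0
tcp_pos: [0.537, -0.0626, 0.2213]
tool_rot: [0.077, 0.997, 0.0, -0.0]
ft_force: [0.2, -0.5, -0.3]
width: 0.0561
finger_force: 0.0
```

Run:
```python
from h import *
st=telemetry.get_state();print(np.round(st['joint_pos'],2),st['tcp_pos'])
s=snap('wrist','w10.png'); x0=[.5187,-.182,np.radians(141.3),np.radians(183.6)]
x,m=fit(s,x0,'y'); 
t=snap('top'); fit(t,x0,'y')
a=x0[2]-np.pi/3; p=np.array(x0[:2])+.12*np.array([np.cos(a),np.sin(a)])
print('post px top/bot',proj(s,[*p,.13]),proj(s,[*p,.042]),rel([*p,.117],a))
h=cv2.cvtColor(s['image'],cv2.COLOR_RGB2HSV)
for u,v,A,d,w in seg(s,(0,40,0),(30,255,110),None,80)[:5]: print(u,v,A,d,w)
```

```text
[-0.2   0.35  1.69  0.    1.1  -1.62] [ 0.53704021 -0.06262572  0.22130807]
C [ 0.5185 -0.1807] th 140.64 phi 183.27 {'y': np.float64(0.002), 'k': np.float64(0.013)}
C [ 0.5066 -0.1778] th 142.2 phi 187.93 {'y': np.float64(1.731), 'k': np.float64(2.942)}
post px top/bot [252.95860822 199.23866613] [253.07755704 176.31430043] (array([0.01, 0.01, 3.48]), np.float64(-0.07967180304207341))
56.97266514806378 74.84965831435079 1317 [-0.97830646 -0.20716293] [ 6.34792752 18.05078681]
254.07743658210947 188.64218958611482 749 [0.00288679 0.99999583] [ 5.72860104 10.55610152]
402.5 251.0 94 [1. 0.] [ 0.         27.27941837]
414.5 339.0 94 [1. 0.] [ 0.         27.27941837]
```

Call:
apply_moves([
  [0.6, [0.01, 0.01, 1.5], 0],
  [0.6, [0.01, 0.01, 2.8], 0],
  [0.6, [0.01, 0.01, 3.5], 0],
  [0.6, [0.01, 0.01, 3.5], 0],
  [0, [0.01, 0.01, 3.5], 0],
  [0, [0.01, 0.01, 3.5], 0],
  [0, [0.01, 0.01, 3.5], 0],
  [0, [0.01, 0.01, 3.5], 0],
  [0, [0.01, 0.01, 3.5], 0],
], newtons=50)

```text
time_s: 23.22
tcp_pos: [0.5371, -0.0619, 0.1169]
tool_rot: [0.078, 0.997, 0.001, 0.0]
ft_force: [1.1, 9.0, 2.5]
width: 0.0193
finger_force: 50.0
```

Run:
```python
from h import *
st=telemetry.get_state();p0=np.array(st['tcp_pos']);print(p0,st['width'],st['ft_force'])
s=snap('wrist'); x,m=fit(s,[.5186,-.1815,np.radians(141),np.radians(183.4)],'y')
C=np.array([.5186,-.1815]);T=R.from_quat(st['tool_rot']).as_matrix()
print(np.hypot(*(p0[:2]-C)))
for k in range(1,11):
    a=np.radians(42.3*k/10); q=C+R.from_euler('z',a).as_matrix()[:2,:2]@(p0[:2]-C)
    print(k,(T.T@np.array([*(q-p0[:2]),0])/.03).round(2),-np.degrees(a)/5)
```

```text
[ 0.53707351 -0.06190526  0.11690104] 0.019272026147957415 [1.08574584 9.00424023 2.51962317]
C [ 0.5141 -0.1851] th 137.42 phi 182.76 {'y': np.float64(0.044), 'k': np.float64(0.065)}
0.12101311040791131
1 [ 0.3  -0.01 -0.  ] -0.8459999999999999
2 [ 0.59 -0.05 -0.  ] -1.6919999999999997
3 [ 0.89 -0.1  -0.  ] -2.538
4 [ 1.17 -0.18 -0.  ] -3.3839999999999995
5 [ 1.45 -0.27 -0.  ] -4.2299999999999995
6 [ 1.73 -0.39 -0.  ] -5.076
7 [ 1.99 -0.53 -0.  ] -5.921999999999999
8 [ 2.24 -0.69 -0.  ] -6.767999999999999
9 [ 2.49 -0.86 -0.  ] -7.614
10 [ 2.71 -1.06 -0.  ] -8.459999999999999
```

Call:
apply_moves([
  [0, [0.15, -0.01, 0], -0.42],
  [0, [0.3, -0.01, 0], -0.85],
  [0, [0.59, -0.05, 0], -1.69],
  [0, [0.89, -0.1, 0], -2.54],
  [0, [1.17, -0.18, 0], -3.38],
  [0, [1.45, -0.27, 0], -4.23],
  [0, [1.73, -0.39, 0], -5.08],
  [0, [1.99, -0.53, 0], -5.92],
  [0, [2.12, -0.61, 0], -6.34],
  [0, [2.12, -0.61, 0], -6.34],
])

```text
time_s: 24.52
tcp_pos: [0.4702, -0.0701, 0.1168]
tool_rot: [-0.198, 0.98, 0.001, -0.001]
ft_force: [-4.2, 11.5, 7.4]
width: 0.019
finger_force: 50.0
```

Run:
```python
from h import *
st=telemetry.get_state();p0=np.array(st['tcp_pos']);print(p0,st['width'],np.round(st['ft_force'],1),st['joint_pos'])
C=np.array([.5186,-.1815]);T=R.from_quat(st['tool_rot']).as_matrix()
d=p0[:2]-C;print(np.hypot(*d),np.degrees(np.arctan2(d[1],d[0]))+60, 'force in tool',T.T@st['ft_force'])
s=snap('wrist');t=snap('top'); 
for th in (171,173): 
  fit(s,[*C,np.radians(th),np.radians(183.4)],'y')
fit(t,[*C,np.radians(173),np.radians(183.4)],'r',)
fit(t,[*C,np.radians(173),np.radians(183.4)],'yr',)
```

```text
[ 0.47022869 -0.07005907  0.11684311] 0.018991745630572043 [-4.2 11.5  7.4] [-0.24680448  0.39017609  1.94361807  0.0023518   0.80990935 -2.21790357]
0.1214860671127083 173.4634185364456 force in tool [-0.56209751 12.22759759 -7.36845188]
C [ 0.5216 -0.1828] th 173.85 phi 182.46 {'y': np.float64(0.199), 'k': np.float64(0.045)}
C [ 0.5209 -0.1786] th 177.39 phi 183.91 {'y': np.float64(0.18), 'k': np.float64(0.056)}
C [ 0.5121 -0.1822] th 173.54 phi 186.76 {'r': np.float64(0.021), 'k': np.float64(1.868)}
C [ 0.5131 -0.1851] th 174.59 phi 185.73 {'y': np.float64(3.81), 'r': np.float64(0.036), 'k': np.float64(1.877)}
```

Run:
```python
from h import *
st=telemetry.get_state();p0=np.array(st['tcp_pos'])
C=np.array([.5186,-.1815]);T=R.from_quat(st['tool_rot']).as_matrix()
for g in (3,6,10):
    a=np.radians(g); q=C+R.from_euler('z',a).as_matrix()[:2,:2]@(p0[:2]-C)
    print(g,(T.T@np.array([*(q-p0[:2]),0])/.03).round(3),-g/5)
```

```text
3 [ 0.212 -0.008  0.   ] -0.6
6 [ 0.423 -0.027  0.   ] -1.2
10 [ 0.702 -0.069  0.   ] -2.0
```

Call:
apply_moves([
  [0, [0.1, 0.02, 0], -0.3],
  [0, [0.21, 0.03, 0], -0.6],
  [0, [0.42, 0.01, 0], -1.2],
  [0, [0.55, -0.01, 0], -1.6],
  [0, [0.7, -0.04, 0], -2],
  [0, [0.7, -0.04, 0], -2],
  [0, [0.7, -0.04, 0], -2],
])

```text
time_s: 25.5
tcp_pos: [0.4517, -0.08, 0.1169]
tool_rot: [-0.283, 0.959, 0.001, -0.0]
ft_force: [-3.5, 6.5, 7.7]
width: 0.019
finger_force: 50.0
```

Run:
```python
from h import *
C=np.array([.5186,-.1815])
P=[]
for i in range(3):
    s=snap('wrist');st=telemetry.get_state();p0=np.array(st['tcp_pos']);P.append(p0)
p0=np.mean(P,0);T=R.from_quat(st['tool_rot']).as_matrix()
d=p0[:2]-C;print(p0,np.std(P,0),np.hypot(*d),np.degrees(np.arctan2(d[1],d[0]))+60, 'force in tool',T.T@st['ft_force'],st['joint_pos'][5])
t=snap('top')
# masks: print corner geometry
for n,im in (('w',s),('t',t)):
  for k,(lo,hi) in {'y':((22,100,40),(36,255,255)),'b':((105,100,30),(130,255,255)),'r':((0,190,40),(4,255,255)),'arrow':((5,205,80),(18,255,255)),'white':((0,0,90),(180,70,255))}.items():
    w=None if n=='w' else (255,160,375,300)
    print(n,k,[(round(u),round(v),int(A)) for u,v,A,_,_ in seg(im,lo,hi,w,40)[:4]])
for n,p in (('y',[C[0]+.085*np.cos(np.radians(183.4)),C[1]+.085*np.sin(np.radians(183.4)),.066]),('blk',[C[0]+.173*np.cos(np.radians(183.4)),C[1]+.173*np.sin(np.radians(183.4)),.042])):
    print(n,proj(s,p),proj(t,p))
cv2.imwrite('pics/w11.png',s['image'][:,:,::-1]);cv2.imwrite('pics/t11.png',t['image'][:,:,::-1])
import pickle;pickle.dump((s,t),open('st11.pkl','wb'))
```

```text
[ 0.45174802 -0.07995957  0.11685155] [8.00296551e-06 4.09987456e-06 3.04886388e-06] 0.12157156919039376 183.36002548042663 force in tool [-0.33161171  7.77258534 -7.5169812 ] -2.4216436982745457
w y [(119, 103, 17095), (458, 257, 3127), (355, 54, 2137), (499, 211, 572)]
w b [(23, 219, 5393)]
w r [(174, 243, 455), (84, 319, 180)]
w arrow []
w white [(203, 26, 3470), (102, 89, 2131), (153, 118, 1896), (498, 342, 1437)]
t y [(327, 252, 139)]
t b [(335, 209, 520)]
t r []
t arrow []
t white []
y [132.64871829 112.14580675] [314.90403767 252.81809862]
blk [199.24155168  -7.71301958] [315.3576971  281.38307102]
```

Run:
```python
from h import *
import pickle; s,t=pickle.load(open('st11.pkl','rb'))
C=[.5186,-.1815]
for th,ph in ((183.4,183.4),(181,183),(186,184)): x,ms=fit(s,[*C,np.radians(th),np.radians(ph)],'y')
fit(t,[*C,np.radians(183),np.radians(183.4)],'b',False)
for k,z in (('y',.087),('k',.042)):
    ct,_=cv2.findContours(ms[k],0,2); p=cv2.approxPolyDP(ct[0],3,True)[:,0]; print(k,cv2.countNonZero(ms[k]))
    Q=np.array([back(s,*q,z)[:2] for q in p])
    for i in range(len(p)):
        e=Q[(i+1)%len(p)]-Q[i]; print(p[i],Q[i].round(4),'edge',round(np.hypot(*e),4),round(np.degrees(np.arctan2(e[1],e[0]))%90,2))
```

```text
C [ 0.5214 -0.1816] th 184.87 phi 182.9 {'y': np.float64(0.217), 'k': np.float64(0.059)}
C [ 0.5214 -0.1837] th 182.88 phi 182.2 {'y': np.float64(0.216), 'k': np.float64(0.062)}
C [ 0.5218 -0.1804] th 185.67 phi 183.28 {'y': np.float64(0.228), 'k': np.float64(0.048)}
C [ 0.5147 -0.1782] th 182.98 phi 185.17 {'b': np.float64(0.213)}
y 25312
[36  0] [ 0.405  -0.2489] edge 0.0725 19.16
[ 31 134] [ 0.4734 -0.2251] edge 0.0848 4.15
[161 199] [ 0.4673 -0.1405] edge 0.017 76.73
[179 181] [ 0.4507 -0.1366] edge 0.0585 5.09
[220  94] [ 0.3925 -0.1418] edge 0.0761 84.97
[105   2] [ 0.3858 -0.2176] edge 0.0367 31.41
k 4395
[153  14] [ 0.374  -0.2116] edge 0.0122 50.72
[160  33] [ 0.3817 -0.2022] edge 0.045 3.15
[218  68] [ 0.3792 -0.1572] edge 0.0483 3.83
[251   0] [ 0.331  -0.1604] edge 0.0635 32.88
[156   0] [ 0.3655 -0.2138] edge 0.0088 14.38
```

```bash
sed -i "s/'y':(\[(22,100,40)\]/'y':([(24,165,40)]/" h.py
python3 - <<'E'
from h import *
import pickle; s,t=pickle.load(open('st11.pkl','rb'))
C=[.5186,-.1815]
for th,ph in ((183.4,183.4),(181,183),(186,184)): x,ms=fit(s,[*C,np.radians(th),np.radians(ph)],'y')
for k,z in (('y',.087),('k',.042)):
    ct,_=cv2.findContours(ms[k],0,1); c=ct[0][:,0]; p=cv2.approxPolyDP(ct[0],3,True)[:,0]
    for i in range(len(p)):
        a,b=p[i].astype(float),p[(i+1)%len(p)].astype(float); L=np.hypot(*(b-a))
        if L<25: continue
        d=(b-a)/L; r=c-a; al=r@d; of=r@np.array([-d[1],d[0]]); q=c[(al>.1*L)&(al<.9*L)&(abs(of)<3)]
        # raw coordinates need original mask boundary; hull points dense
        vx,vy,x0,y0=cv2.fitLine(q.astype(np.float32),cv2.DIST_L2,0,.01,.01).ravel()
        e=back(s,x0+20*vx,y0+20*vy,z)-back(s,x0-20*vx,y0-20*vy,z); full=back(s,*b,z)-back(s,*a,z)
        print(k,a,b,len(q),'len',np.hypot(*full[:2]).round(4),'ang',round((np.degrees(np.arctan2(e[1],e[0]))+45)%90-45,2))
E
```

```text
C [ 0.5198 -0.1806] th 183.32 phi 183.31 {'y': np.float64(0.02), 'k': np.float64(0.088)}
C [ 0.52   -0.1815] th 182.7 phi 182.95 {'y': np.float64(0.023), 'k': np.float64(0.087)}
C [ 0.5196 -0.1782] th 184.86 phi 184.13 {'y': np.float64(0.026), 'k': np.float64(0.086)}
y [73. 11.] [ 31. 134.] 98 len 0.0745 ang 3.96
y [ 31. 134.] [161. 198.] 104 len 0.0845 ang 4.14
y [179. 181.] [220.  94.] 69 len 0.0585 ang 4.24
y [220.  94.] [73. 11.] 117 len 0.0887 ang 3.97
k [160.  33.] [218.  68.] 45 len 0.045 ang 2.28
k [218.  68.] [251.   0.] 55 len 0.0483 ang 3.33
k [251.   0.] [156.   0.] 76 len 0.0635 ang 32.88
```

```bash
python3 -c "
from h import *
st=telemetry.get_state();print(st['time_s'],st['width'],st['finger_force'],np.abs(st['joint_velocities']).max());print(sign_off())"
```

```text
25.7 0.019056153108802654 50.00294029712677 0.002335262742132254
the job is handed in; nothing more can be done
None
```

The job is handed in at 25.7 s: both bolts are in the yellow bin and the knob is in the blue one, all three seen there before the turn. The yellow bin faces front to within about 0.6° by my measurements, and the gripper is still holding the post between red and yellow at 50 N.

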